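# Brake lever stop check

## Robot

A 6-joint arm with a two-finger parallel gripper is mounted at the origin on the work surface; the furniture and walls round the work are solid. World frame = base frame: x ahead of the robot, y to its left, z up, the work surface at z = 0. Lengths are in m, angles in rad, forces in N, time in s.
With the tool pointing down it reaches from about 0.4 to 0.825 m from the base axis. Payload 7 kg.
Tool frame: the origin (TCP) lies midway between the tips of the shut fingers; the grasp point (between the pads) lies arm.hold_point_z behind it (arm.hold_point_z is the distance from the TCP to the grasp point, in m); z points along the fingers, y is the line along which they close (so a half turn about z gives the same grasp; the last joint's range is limited). The gripper opens to 88 mm and grips with 3 to 60 N. Pads are 19 mm wide; open, the fingers measure 130 mm over their backs; the gripper's body (78 mm by 193 mm) begins 47 mm behind the grasp point.
Start: joints at [1.518, 0.359, 0.012, 0, -1.224, -0.288], TCP at [0.226, 0.636, 0.227] pointing down, gripper open.
Joint ranges: [-3.07, 3.07], [-1.43, 2.12], [-1.02, 1.25], [-3.03, 1.67], [-3.05, -0], [-3.03, 3.03]. Speed limits (rad/s): [2.39, 2.39, 3.01, 3.14, 3.14, 3.14].

## Interface

Orientations are given as [roll, pitch, yaw] about the fixed x, y, z axes, in that order (R = Rz(yaw) Ry(pitch) Rx(roll)).
In Python, from station import arm gives the robot as it stands.
- The arm moves only by the shell command python3 -m crank 'ROWS' [OPENING] [FORCE]. ROWS is JSON, a list that holds one entry, the list of rows, each a list of 4 numbers: the shift along the tool's x, y, z in units of 25 mm (1.0 is 25 mm), then the turn about the tool's z in units of 5 degrees (1.0 is 5 degrees). A call has 1 to 12 rows; each row is the pose to reach, as a shift and turn from the pose commanded when the call began, along the tool's axes at that moment; what a row does not reach only later rows make up. A row lasts 1/8 s, in which the tool goes at most 62.5 mm and 10.7 degrees, less where a joint would pass 70% of its speed; a pose out of reach is approached as far as the arm can. A call with a gripper value outside its range is refused whole. OPENING is the closure, from 0 (fully open) to 1 (shut), set as the call begins (- or left out, the last holds). The fingers move at their own pace and stop on an object; FORCE is the grip in N (left out, the last holds). Time passes only in rows, so rows that repeat a pose let the fingers close. It gives the time, the measured TCP pose, the force, the opening and the grip force at its end, in the units of the state.
- arm.get_state(): the state, without advancing time (a new reading comes with each control period).
- arm.grab_frame(name): name is "scene" or "top" or "wrist"; returns (picture, depth): 400x640x3 uint8, red, green, blue; 400x640 float32, m along the optical axis (not along the pixel's ray), 0 where there is no reading.
- arm.get_calibration(name): a dict with "mtx" (3x3 intrinsics, pixels), "k1" (the pictures are not rectified: a ray, as slopes to the right and down, at radius r is drawn at 1 + k1 r^2 times it, then the intrinsics apply), "R" (3x3) and "t" (3): a world point X has camera coordinates R X + t; the wrist camera has in their place "mount" (4x4, takes a point from camera to tool coordinates, whose origin is the TCP and whose axes are the flange's). Camera axes: x right, y down, z forward; pixel columns grow to the right and rows downward; lengths in m; the calibration is good to about 2 mm. A picture is of the moment at which its call begins: read the wrist's pose just before it. get_calibration takes no time and is no camera call.
- arm.job_done(): hands the job in; it is judged then, once.
Trained networks look in the newest picture that a camera, given by its name, has taken for a name from the list of things; names that differ only in an ending like _2 or _b are one class to them, and where a whole thing is asked for, a point or a joint stands for the part that bears it (a point fixed in the world has none). Each returns a list of dicts, best first, with "score" (0 to 1); they miss things now and then, are a little off and sometimes report something else, mostly with a low value. They report only what shows in the picture. A call takes as long as a camera call.
- arm.recognise(thing, camera): "extent" ([left, top, width, height] in pixels, round what is visible of it).
- arm.trace(thing, camera): "mask" (400x640 bool, what is visible of it) and "extent" ([left, top, width, height] in pixels, round what is visible of it).
The state is a dict: "t": time; "q": joint angles; "qd": joint speeds; "joint_efforts": joint torques, N m; "eef_pos": TCP position; "ee_rot": TCP orientation; "force": force on the tool from outside, world axes, zero at the start; "moment": the same for the moment, N m; "width": finger opening in m; "gripper_force": force on a finger pad.
Only numpy, scipy, OpenCV 4.12 (cv2) and the standard library are available. Lean on these libraries where they do the work, as an engineer would, in place of code of your own. Each camera call takes 0.05 s, during which the arm holds its last target. There are 200 camera calls.

## Task

Check the red brake lever of the trolley handle on its bench stand, without grasping anything: with the outside of the fingers press the lever in toward the black grip bar until it comes up against its stop, let it spring all the way back out, then press it in against the stop again. Push firmly but without forcing it, do not touch the grip bar, and leave everything standing round the stand where it is. Finish while holding the lever in against its stop, so that the gap to the bar can be measured.

Things in the scene. Friction and masses are not known exactly. Their poses are not given: they have to be found in the camera images.
- brake_stand: fixed grey stand: foot plate 130 x 230 x 14 mm (own x -60 to +70), origin under it, z up; own y runs along the bar, own -x is the lever's side, free above the plate. Bar and lever are 120 mm above the table. Dark 44 x 24 x 40 mm clamps hold the bar at y = +85 and -85; lever bracket at y = +70; white reservoir with black lid at x = 14, y = 79 to 129 is the highest part, 167 mm above the table
- grip_bar: fixed round bar along the stand's own y, steel ends, middle with a black rubber grip 30 mm in diameter, 138 mm long (end collars 35 mm); origin at its middle, 30 mm to the +x side of the stand's origin and 120 mm above the table. The robot must not touch it
- lever_blade: red lever blade, 12 mm thick (own x), 18 mm high (z), round knob 20 mm in diameter at the free end. Origin on the upright hinge axis at mid height; it runs 148 mm from there along its own -y; the outer face to press is at own x = -6 mm. At rest it stands 0.32 rad out from the bar; at its stop it is parallel to the bar with a 12 mm gap between blade and rubber
- press_spot (a point): point on the lever's outer face at mid height, 105 mm from the hinge axis, where to press; its axes are the blade's: press along own +x. It moves about 33 mm from rest to stop
- brake_lever (a joint): lever angle, rad: 0 at rest (sprung out), grows as it is pressed in, hard stop at 0.32. A spring pushes it back: about 3 N at the press spot at rest, rising to about 10 N just before the stop; beyond that the lever is rigid. Let go, it springs back to 0 by itself in well under a second
- bottle_red: loose bystander: white buffer bottle with a red cap, 50 mm in diameter, 100 mm tall, origin at the centre of its underside
- vial: loose bystander: small glass vial with a black cap, 22 mm in diameter, 54 mm tall, origin at the centre of its underside
- blue_cap: loose bystander: blue screw cap, 52 mm in diameter, 30 mm tall, origin at the centre of its underside
- small_beaker: loose bystander: small glass beaker, 60 mm wide, 60 mm tall, origin at the centre of its underside

How it is judged:
On the way, in this order (a step that is already met when the one before it is completed fails the run):
1. the lever is pressed in against its stop by the fingers (value of joint brake_lever above 0.295 rad and contact force between the fingers and lever_blade above 2 N), for 0.2 s.
2. the lever has sprung all the way back out (value of joint brake_lever below 0.03 rad), for 0.2 s.
3. the lever is pressed in against its stop again (all of step 1), for 0.2 s.
At the end, for the whole second after the job is handed in: the fingers hold the lever in against its stop (lever angle over 0.295 of 0.32 rad, fingers pushing on the blade with more than 2 N), nothing of the robot touches the grip bar, and the four bystanders stand upright within 15 mm of where they were (all of step 3 and contact force between the arm and grip_bar below 0.5 N and distance of each of bottle_red, vial, blue_cap, small_beaker from where it was at the start of the episode below 0.015 m and angle between each of bottle_red, vial, small_beaker's own z axis and vertical below 0.2 rad); the arm keeps its last pose, push and grip.
It fails at once if the lever is forced: pushed with more than 40 N (contact force between the fingers and lever_blade above 40 N).
It fails at once if the robot touches the grip bar (squeezing lever and bar together, or a finger in the gap) (contact force between any of the fingers, the arm and grip_bar above 1 N).
It fails at once if a bystander is moved, lifted or tipped (distance of any of bottle_red, vial, blue_cap, small_beaker from where it was at the start of the episode above 0.02 m).
It also fails if it takes over 48 s, if anything falls off the work surface, if the arm or the gripper's body presses on something with over 40 N, if the wrist force passes 120 N, or if a joint passes its speed limit or range.

## Working session

There is one attempt and no reset: what is moved stays moved. The work goes in short steps, Python scripts to look and compute and a shell command to move; the robot and the scene stay as the last step left them, time stands still between calls to the robot, and variables do not carry over. Pictures are saved under pics/ and viewed, at most 10 in all, crops included, and the job is handed in when it is done.

```bash
mkdir -p pics; cat > h.py <<'E'
import numpy as np, cv2
from station import arm
def world(cam,dep,uv,T=None):
    c=arm.get_calibration(cam);K=np.array(c["mtx"]);uv=np.asarray(uv,float).reshape(-1,2)
    n=cv2.undistortPoints(uv[:,None],K,np.array([c["k1"],0,0,0.]))[:,0]
    z=dep[uv[:,1].astype(int),uv[:,0].astype(int)]
    p=np.c_[n,np.ones(len(n))]*z[:,None]
    return (p-np.array(c["t"]))@np.array(c["R"])
E
python3 - <<'E'
from h import *
s=arm.get_state();print(s["t"],s["eef_pos"],s["ee_rot"],s["width"],s["force"],arm.hold_point_z)
ims=[]
for cam in("scene","top"):
    im,d=arm.grab_frame(cam);np.save(f"d_{cam}.npy",d);im=im.copy()
    cv2.imwrite(f"pics/{cam}.png",im[:,:,::-1])
    for th in("brake_stand","grip_bar","lever_blade","bottle_red","vial","blue_cap","small_beaker"):
        r=arm.trace(th,cam)
        for q in r[:2]:
            m=q["mask"]&(d>0)
            ys,xs=np.nonzero(m)
            if len(xs)<5:continue
            P=world(cam,d,np.c_[xs,ys])
            print(cam,th,round(q["score"],2),q["extent"],len(xs),"med",np.median(P,0).round(3),"p5",np.percentile(P,5,0).round(3),"p95",np.percentile(P,95,0).round(3))
        if r: np.save(f"m_{cam}_{th}.npy",r[0]["mask"])
E
```

```text
0.0 [0.22547059 0.63571377 0.22565126] [ 3.13998094e+00 -1.37924763e-04 -3.40905602e-01] 0.08755939813159962 [ 0.58113771 -0.41534191  0.64101994] 0.0188
scene brake_stand 0.68 [274.1, 161.1, 120.3, 141.2] 7216 med [ 0.502 -0.312  0.014] p5 [ 0.436 -0.405  0.009] p95 [ 0.561 -0.197  0.153]
scene grip_bar 0.95 [317.1, 185.4, 74.7, 57.9] 1109 med [ 0.521 -0.334  0.129] p5 [ 0.491 -0.427  0.114] p95 [ 0.552 -0.253  0.135]
scene lever_blade 0.98 [301.6, 185.0, 32.0, 55.3] 574 med [ 0.478 -0.292  0.127] p5 [ 0.436 -0.351  0.045] p95 [ 0.556 -0.229  0.131]
scene bottle_red 0.72 [235.1, 224.8, 24.5, 54.0] 1184 med [ 0.375 -0.204  0.057] p5 [ 0.363 -0.215  0.007] p95 [ 0.397 -0.181  0.099]
scene vial 0.8 [287.8, 288.0, 14.3, 32.0] 378 med [ 0.344 -0.342  0.028] p5 [ 0.339 -0.348 -0.001] p95 [ 0.383 -0.31   0.053]
scene blue_cap 0.85 [355.8, 292.9, 33.7, 30.2] 874 med [ 0.42  -0.448  0.029] p5 [ 0.406 -0.468  0.001] p95 [ 0.451 -0.423  0.032]
scene small_beaker 0.59 [303.9, 185.4, 32.0, 52.8] 521 med [ 0.473 -0.3    0.127] p5 [ 0.436 -0.351  0.074] p95 [ 0.55  -0.231  0.13 ]
scene small_beake
[... 328 characters left out ...]
p5 [ 0.497 -0.414  0.125] p95 [ 0.558 -0.247  0.136]
top lever_blade 0.6 [290.7, 183.4, 74.4, 58.3] 647 med [ 0.478 -0.295  0.128] p5 [ 0.44  -0.344  0.122] p95 [ 0.522 -0.234  0.137]
top bottle_red 0.81 [258.5, 256.9, 30.8, 27.6] 610 med [ 0.391 -0.193  0.08 ] p5 [ 0.37  -0.21   0.044] p95 [ 0.409 -0.171  0.101]
top vial 0.44 [346.0, 282.1, 13.8, 9.5] 110 med [ 0.352 -0.334  0.051] p5 [ 0.344 -0.342  0.021] p95 [ 0.359 -0.326  0.054]
top blue_cap 0.79 [393.4, 230.5, 24.8, 26.5] 628 med [ 0.432 -0.439  0.029] p5 [ 0.411 -0.462  0.014] p95 [ 0.453 -0.418  0.032]
top small_beaker 0.63 [332.8, 130.0, 33.9, 32.6] 774 med [ 0.624 -0.337  0.026] p5 [ 0.597 -0.359  0.015] p95 [ 0.645 -0.314  0.06 ]
```

```bash
python3 - <<'E'
from h import *
d=np.load("d_top.npy")
def pts(th,cam="top"):
    d=np.load(f"d_{cam}.npy");m=np.load(f"m_{cam}_{th}.npy")&(d>0);ys,xs=np.nonzero(m);return world(cam,d,np.c_[xs,ys])
for cam in("top","scene"):
  for th,lo,hi in(("grip_bar",.128,.142),("lever_blade",.122,.135)):
    P=pts(th,cam);P=P[(P[:,2]>lo)&(P[:,2]<hi)]
    l=cv2.fitLine(P[:,:2].astype(np.float32),cv2.DIST_HUBER,0,.001,.001).ravel()
    v=l[:2]*np.sign(l[1]);c=l[2:];s=(P[:,:2]-c)@v;w=(P[:,:2]-c)@[v[1],-v[0]]
    print(cam,th,"dir",v,"ang",np.arctan2(-v[0],v[1]),"ends",c+v*np.percentile(s,1),c+v*np.percentile(s,99),"w",np.percentile(w,[2,50,98]),P[:,2].max())
# stand foot plate
ys,xs=np.nonzero(np.load("m_top_brake_stand.npy")&(d>0));P=world("top",d,np.c_[xs,ys])
F=P[(P[:,2]<.02)&(P[:,2]>.008)];print(cv2.minAreaRect(F[:,:2].astype(np.float32)))
H=P[P[:,2]>.16];print("lid",H.mean(0),cv2.minAreaRect(H[:,:2].astype(np.float32)))
im=np.vstack([cv2.resize(cv2.imread("pics/top.png")[110:310,220:460],(720,600))]);cv2.imwrite("pics/topc.png",im)
E
```

```text
top grip_bar dir [0.30987203 0.9507783 ] ang -0.3150584 ends [ 0.49744849 -0.42226735] [ 0.55686363 -0.23996428] w [-0.01139981 -0.00016254  0.0119265 ] 0.13948550040560886
top lever_blade dir [0.59439206 0.80417544] ang -0.6365095 ends [ 0.43942747 -0.34653066] [ 0.51709391 -0.2414528 ] w [-6.40210419e-03 -5.48394835e-05  6.57372029e-03] 0.13342043946869903
scene grip_bar dir [0.30334142 0.95288193] ang -0.30819738 ends [ 0.49444527 -0.42680444] [ 0.55206847 -0.24579352] w [-0.00915662 -0.00089338  0.01268716] 0.1378063574304606
scene lever_blade dir [0.57323444 0.8193914 ] ang -0.6104478 ends [ 0.43817003 -0.35059165] [ 0.51973909 -0.23399541] w [-7.36794597e-03  6.71361216e-05  8.46273329e-03] 0.13405174076737467
((0.5119532346725464, -0.29854217171669006), (0.22984649240970612, 0.13022762537002563), 71.92137908935547)
lid [ 0.55246854 -0.20296207  0.16596196] ((0.5528903007507324, -0.20247717201709747), (0.0503481961786747, 0.04403965175151825), 72.19586181640625)
```

View pics/topc.png

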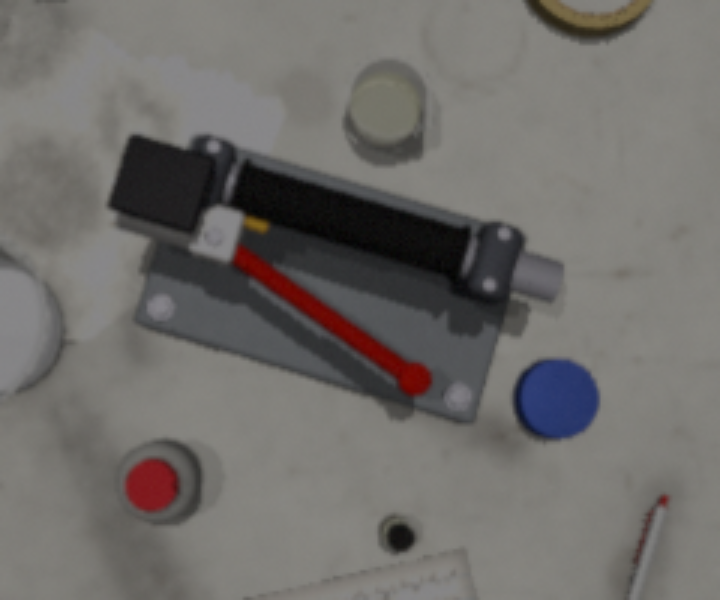

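View pics/scene.png

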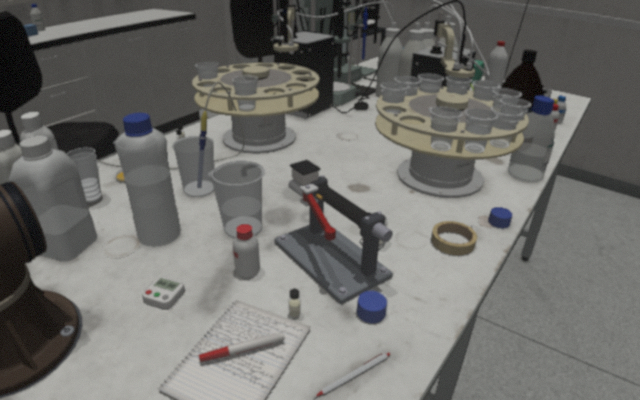

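```bash
python3 - <<'E'
from h import *
H=np.zeros((14,14))
for cam in("top","scene"):
    d=np.load(f"d_{cam}.npy");ys,xs=np.nonzero(d>0);P=world(cam,d,np.c_[xs,ys])
    i=((P[:,0]+.2)/.1).astype(int);j=((P[:,1]+.6)/.1).astype(int)
    k=(P[:,0]>-.2)&(P[:,1]>-.6)&(i<14)&(j<14)&(P[:,2]<1.2)
    np.maximum.at(H,(i[k],j[k]),P[k,2])
print("rows x from -.2, cols y from -.6 (cm)");print((H*100).round().astype(int))
o=np.array([.5072,-.297]);X=np.array([.9506,-.3103]);Y=np.array([.3103,.9506])
for n,a in(("rest spot",(-.0417,-.0278)),("stop spot",(-.009,-.035))):print(n,o+a[0]*X+a[1]*Y)
E
```

```text
rows x from -.2, cols y from -.6 (cm)
[[ 0  0  0  0  0  0  0  0  0  0  0  0  0  0]
 [ 0  0  0  0  3 12  0  0  0  0  0  0  0  0]
 [ 0  0  0  0  3 26 26  0  0  0  0  0  0  0]
 [ 0  1  3  3  0 26  1 25 21 21  0  0  0  0]
 [ 0  1  3  1  2  2  1 25 22 22 22  0  0  0]
 [ 1  1  6 10 10 23 28 17 17 22 22  0  0  0]
 [ 0 13 15 13 15 15 22 17 17  2  1  0  0  0]
 [ 1 14 15 17 17 15 13 22  1  2  0  0  0  0]
 [ 3  3  7  1  1  1  1 26 20  6  0  0  0  0]
 [ 3  3 20  1  1  1 20 24 20 24  5  0  0  0]
 [19 24 24 20 20  1 20 22 23 24 20  0  0  0]
 [24 24 23 24 24  0 20 22 27 20 20  0  0  0]
 [24 24 26 26 24  0 20 20 41 36 23  0  0  0]
 [23 24 36 44 42  0  0  0 39 39  0  0  0  0]]
rest spot [ 0.45893364 -0.31048717]
stop spot [ 0.4877841 -0.3274783]
```

View pics/top.png

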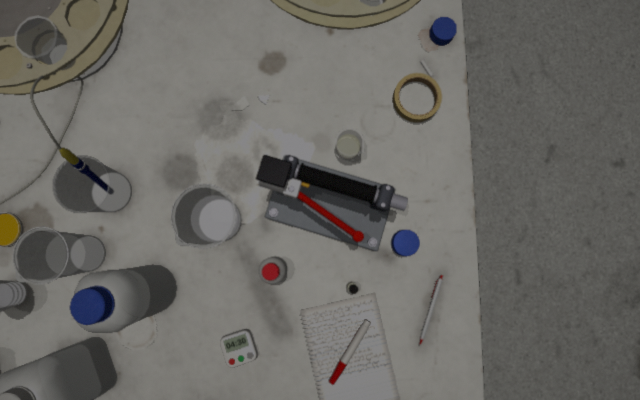

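```bash
python3 -m crank '[[[0,0,-2.5,0],[0,0,-5,0],[0,0,-7,0],[0,0,-7,0],[2.3,0.9,-7,1],[4.5,1.7,-7,2],[6.8,2.6,-7,3],[9,3.5,-7,4],[11.3,4.3,-7,5],[13.5,5.2,-7,6],[13.5,5.2,-7,6]]]' 1 20; python3 -c "
from h import *
s=arm.get_state();print(s['q'],s['ee_rot'],s['width'],s['force'])"
```

```text
t: 2.17
eef_pos: [0.5027, 0.3978, 0.4007]
ee_rot: [3.14, -0.001, -0.87]
force: [-0.2, 1.3, 0.1]
width: 0.0008
gripper_force: 0.0
[ 9.73356209e-01  2.49590662e-01  2.43072729e-01  2.28761414e-04
 -1.56566950e+00 -2.72873639e-01] [ 3.14031467e+00 -5.95194537e-04 -8.70312045e-01] 0.0007649264412825577 [-0.22930682  1.27128031  0.11820695]
```

```bash
python3 -m crank '[[[1.9,1.2,0,1],[3.9,2.5,0,2],[5.8,3.8,0,3],[7.7,5,0,4],[9.6,6.3,0,5],[11.5,7.5,0,6],[13.5,8.8,0,7],[14.5,11.2,0,8],[15.5,13.5,0,9],[16.5,16,0,10],[17.5,18.4,0,11],[18.6,20.9,0,11.7]]]'; python3 -c "
from h import *
s=arm.get_state();print(s['q'],s['ee_rot'],s['eef_pos'])"
```

```text
t: 3.68
eef_pos: [0.4104, -0.2786, 0.4015]
ee_rot: [-3.141, 0.0, -1.886]
force: [1.1, -0.7, 0.0]
width: 0.0008
gripper_force: 0.0
[-1.99637503e-01 -9.62660282e-03 -5.44578140e-02 -2.73300884e-04
 -1.52543800e+00 -1.15572220e-01] [-3.14110054e+00  3.31988651e-04 -1.88601829e+00] [ 0.41043627 -0.27862598  0.40150204]
```

```bash
cat > st.py <<'E'
from h import *
s=arm.get_state();o=np.array([.5072,-.297]);X=np.array([.9506,-.3103]);Y=np.array([.3103,.9506])
p=s['eef_pos'];d=p[:2]-o;f=s['force']
print("t",s['t'],"stand x,y mm",d@X*1e3,d@Y*1e3,"z",p[2],"F x,y,z",f[:2]@X,f[:2]@Y,f[2])
E
python3 -m crank '[[[0,0,2,0],[0,0,4,0],[0,0,6,0],[0,0,8,0],[0,0,8.8,0],[0,0,8.8,0],[0,0,8.8,0]]]'; python3 st.py; python3 - <<'E'
from h import *
for c in("top","wrist"):
    im,d=arm.grab_frame(c);np.save(f"d2_{c}.npy",d)
    a=im[:,:,::-1]
    if c=="top":a=cv2.resize(a[110:310,220:460],(480,400))
    cv2.imwrite(f"pics/{c}2.png",a)
E
```

```text
t: 4.55
eef_pos: [0.4123, -0.2778, 0.1826]
ee_rot: [-3.14, -0.0, -1.885]
force: [-0.3, -0.2, 0.4]
width: 0.0005
gripper_force: 0.0
t 4.55 stand x,y mm -96.1431440124827 -11.18491654920213 z 0.18258414382544513 F x,y,z -0.2245524229414962 -0.33378840025056056 0.4316903345793469
```

View pics/wrist2.png

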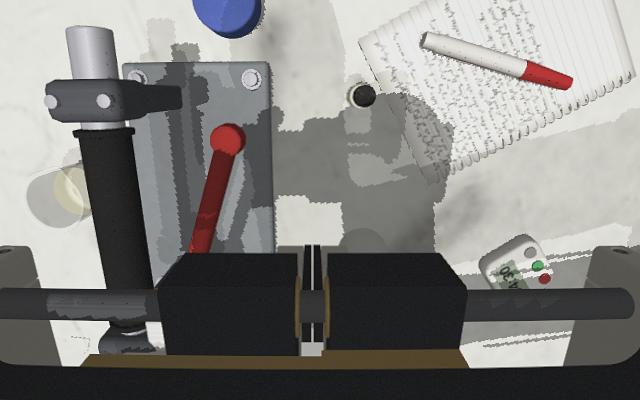

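View pics/top2.png

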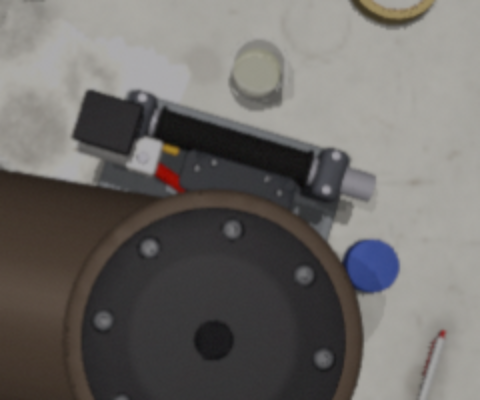

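```bash
python3 - <<'E'
from h import *
c=arm.get_calibration("wrist");K=np.array(c["mtx"]);M=np.array(c["mount"]);d=np.load("d2_wrist.npy")
uv=np.array([[170,300],[170,340],[230,262],[230,300],[290,260],[295,300],[305,260],[309,260],[318,260],[335,262],[460,300],[50,305],[20,270],[228,138],[313,305],[200,255],[150,357]],float)
n=cv2.undistortPoints(uv[:,None],K,np.array([c["k1"],0,0,0.]))[:,0]
z=d[uv[:,1].astype(int),uv[:,0].astype(int)]
P=(np.c_[n,np.ones(len(n))]*z[:,None])@M[:3,:3].T+M[:3,3]
for a,b in zip(uv,P):print(a,(b*1e3).round(1))
E
```

```text
[170. 300.] [ 35.9 -30.8 -90.1]
[170. 340.] [ 26.3 -31.5 -91.4]
[230. 262.] [ 39.  -20.  -77.6]
[230. 300.] [ 36.2 -17.4 -90.4]
[290. 260.] [ 38.9  -5.  -76.2]
[295. 300.] [ 33.2  -3.4 -85.6]
[305. 260.] [  9.9  -2.4 -17.5]
[309. 260.] [  9.7  -0.6 -17.1]
[318. 260.] [ 10.2   3.3 -18.1]
[335. 262.] [ 38.7   6.4 -76.9]
[460. 300.] [ 35.6  33.6 -89.7]
[ 50. 305.] [ 30.  -64.1 -83.8]
[ 20. 270.] [ 33.6 -79.9 -72.6]
[228. 138.] [ 53.9 -48.8  53.5]
[313. 305.] [ 30.6   0.9 -83.7]
[200. 255.] [ 39.  -28.8 -73.5]
[150. 357.] [ 22.9 -35.9 -93. ]
```

```bash
python3 -m crank '[[[0.9,0,0,0],[0.9,0,1.5,0],[0.9,0,3.1,0],[0.9,0,3.1,0],[0.9,0,3.1,0],[0.9,0,3.1,0]]]'; python3 st.py; python3 -m crank '[[[0,-0.2,0,0],[0,-0.4,0,0],[0,-0.6,0,0],[0,-0.8,0,0],[0,-1,0,0],[0,-1,0,0],[0,-1,0,0]]]'; python3 st.py
```

```text
t: 5.4
eef_pos: [0.4059, -0.2996, 0.106]
ee_rot: [-3.138, -0.0, -1.885]
force: [0.3, -0.1, 0.9]
width: 0.0007
gripper_force: 0.0
t 5.4 stand x,y mm -95.50492518472939 -33.95937021415547 z 0.10597498725962931 F x,y,z 0.31267824276894574 0.014540948580685763 0.9493849768371552
t: 6.28
eef_pos: [0.4282, -0.307, 0.104]
ee_rot: [3.141, 0.0, -1.885]
force: [-0.1, -0.4, -0.2]
width: 0.0007
gripper_force: 0.0
t 6.275 stand x,y mm -72.02120001210895 -33.97843975224876 z 0.10396296361873816 F x,y,z 0.023718285239819243 -0.38902831308800667 -0.16334353323585657
```

```bash
python3 -m crank '[[[0,-0.1,0,0],[0,-0.2,0,0],[0,-0.3,0,0],[0,-0.4,0,0],[0,-0.4,0,0],[0,-0.4,0,0]]]'; python3 st.py;  python3 -m crank '[[[0,-0.1,0,0],[0,-0.2,0,0],[0,-0.3,0,0],[0,-0.4,0,0],[0,-0.4,0,0],[0,-0.4,0,0]]]'; python3 st.py
```

```text
t: 7.02
eef_pos: [0.4378, -0.31, 0.104]
ee_rot: [3.141, 0.0, -1.885]
force: [-0.3, -0.4, -0.6]
width: 0.0004
gripper_force: 0.0
t 7.025 stand x,y mm -61.949757536519904 -33.94911546646524 z 0.10398286234326816 F x,y,z -0.17214718632829187 -0.5195854139684251 -0.6242270151823557
t: 7.78
eef_pos: [0.4463, -0.3132, 0.1038]
ee_rot: [3.14, -0.0, -1.886]
force: [-6.1, -1.1, 0.9]
width: 0.0003
gripper_force: 2.7
t 7.775 stand x,y mm -52.82330130164745 -34.296185618877956 z 0.10375072254492258 F x,y,z -5.40888274449076 -2.936368337773752 0.8729702850820876
```

```bash
python3 -m crank '[[[0,-0.1,0,0],[0,-0.2,0,0],[0,-0.3,0,0],[0,-0.4,0,0],[0,-0.4,0,0],[0,-0.4,0,0]]]'; python3 st.py;  python3 -m crank '[[[0,-0.1,0,0],[0,-0.2,0,0],[0,-0.3,0,0],[0,-0.3,0,0],[0,-0.3,0,0]]]'; python3 st.py
```

```text
t: 8.52
eef_pos: [0.455, -0.3165, 0.1037]
ee_rot: [3.138, -0.001, -1.886]
force: [-8.9, -2.1, 2.4]
width: 0.0005
gripper_force: 4.0
t 8.525 stand x,y mm -43.54359773104476 -34.72779315964262 z 0.10365963553009509 F x,y,z -7.821082733591744 -4.745263604566956 2.355821208258169
t: 9.15
eef_pos: [0.4616, -0.319, 0.1036]
ee_rot: [3.137, -0.001, -1.886]
force: [-9.7, -3.3, 3.3]
width: 0.0008
gripper_force: 5.1
t 9.15 stand x,y mm -36.52231851602787 -35.097737434532114 z 0.10363217105338736 F x,y,z -8.214617546632317 -6.188062107708873 3.349825028495582
```

```bash
python3 -m crank '[[[0,-0.1,0,0],[0,-0.2,0,0],[0,-0.2,0,0],[0,-0.2,0,0]]]'; python3 st.py;  python3 -m crank '[[[0,-0.1,0,0],[0,-0.1,0,0],[0,-0.1,0,0]]]'; python3 st.py; python3 - <<'E'
from h import *
im,d=arm.grab_frame("wrist");cv2.imwrite("pics/w3.png",im[:,:,::-1])
E
```

```text
t: 9.65
eef_pos: [0.466, -0.3207, 0.1036]
ee_rot: [3.137, -0.001, -1.886]
force: [-10.6, -5.0, 3.7]
width: 0.0004
gripper_force: 5.8
t 9.65 stand x,y mm -31.84191726306085 -35.36504625676521 z 0.10363097794125142 F x,y,z -8.56147269798351 -8.015780124819411 3.7341843163639976
t: 10.02
eef_pos: [0.4682, -0.3216, 0.1036]
ee_rot: [3.137, -0.001, -1.886]
force: [-11.1, -5.2, 4.9]
width: 0.0008
gripper_force: 6.2
t 10.025 stand x,y mm -29.463250862450124 -35.47998967532114 z 0.10362758242669046 F x,y,z -8.957899345070935 -8.419779322819178 4.890897019789215
```

View pics/w3.png

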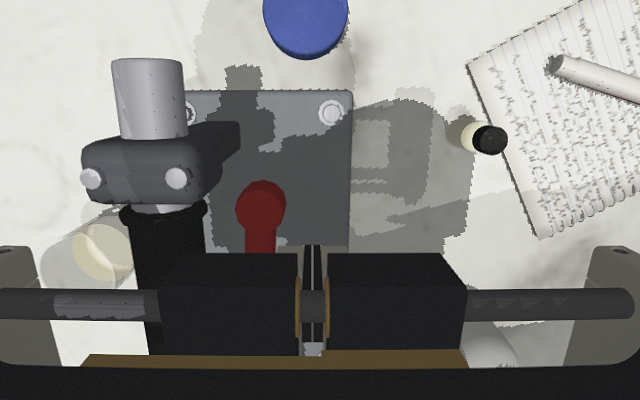

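```bash
python3 -m crank '[[[0,-0.1,0,0],[0,-0.1,0,0],[0,-0.1,0,0]]]' |grep force; python3 st.py;  python3 -m crank '[[[0,-0.1,0,0],[0,-0.1,0,0],[0,-0.1,0,0]]]'|grep force; python3 st.py
```

```text
force: [-11.5, -4.9, 4.9]
gripper_force: 6.6
t 10.45 stand x,y mm -27.074829802208903 -35.569026439371434 z 0.10365685512919373 F x,y,z -9.41288675065033 -8.18153301054053 4.923499895759877
force: [-11.5, -3.8, 4.2]
gripper_force: 5.2
t 10.825 stand x,y mm -24.784421563394226 -35.381895626313 z 0.10355796845659151 F x,y,z -9.703223531753993 -7.173123817243924 4.248943644079701
```

```bash
for i in 1; do python3 -m crank '[[[0,-0.05,0,0],[0,-0.05,0,0],[0,-0.05,0,0]]]' |grep force; python3 st.py;  python3 -m crank '[[[0,-0.05,0,0],[0,-0.05,0,0],[0,-0.05,0,0]]]'|grep force; python3 st.py; done; python3 - <<'E'
from h import *
im,d=arm.grab_frame("wrist");s=arm.get_state()
r=arm.trace("lever_blade","wrist");c=arm.get_calibration("wrist");K=np.array(c["mtx"]);M=np.array(c["mount"])
for th in("lever_blade","grip_bar"):
    for q in arm.trace(th,"wrist")[:1]:
        ys,xs=np.nonzero(q["mask"]&(d>0));n=cv2.undistortPoints(np.c_[xs,ys].astype(float)[:,None],K,np.array([c["k1"],0,0,0.]))[:,0]
        P=(np.c_[n,np.ones(len(n))]*d[ys,xs][:,None])@M[:3,:3].T+M[:3,3]
        t=s["eef_pos"];o=np.array([.5072,-.297]);X=np.array([.9506,-.3103]);Y=np.array([.3103,.9506]);w=t[:2]-o
        S=np.c_[w@X-P[:,1],w@Y-P[:,0],t[2]-P[:,2]]*1e3
        S=S[S[:,2]>105]
        for y in range(-85,-30,5):
            k=abs(S[:,1]-y)<2.5
            if k.sum()>5:print(th,y,k.sum(),np.percentile(S[k,0],[2,50,98]).round(1),S[k,2].max().round(1))
E
```

```text
force: [-12.3, -5.2, 4.2]
gripper_force: 5.4
t 11.2 stand x,y mm -23.677573075917994 -35.463157463973715 z 0.10355130133392235 F x,y,z -10.063721761829452 -8.79057544085726 4.245157378153502
force: [-15.5, -1.7, 7.3]
gripper_force: 7.2
t 11.575 stand x,y mm -23.47053295133012 -35.50035424990997 z 0.10349675342978926 F x,y,z -14.227411659320358 -6.462488349805253 7.320047015326638
lever_blade -80 407 [-7.3 -2.1  3.9] 131.0
lever_blade -75 651 [-10.3  -3.2   6.6] 131.3
lever_blade -70 598 [-10.9  -2.2   7.1] 131.6
lever_blade -65 406 [-9.4 -1.8  6.2] 131.5
lever_blade -60 343 [-7.1 -2.3  3.8] 131.7
lever_blade -55 324 [-7.2 -2.8  4. ] 131.5
lever_blade -50 24 [-7.2 -7.1 -1.6] 128.1
grip_bar -75 228 [21.1 28.9 38.7] 176.2
grip_bar -70 1450 [14.4 27.3 46.3] 139.9
grip_bar -65 726 [15.7 26.6 42.3] 139.4
grip_bar -60 879 [16.7 26.7 43.3] 194.0
grip_bar -55 729 [16.8 28.6 43.6] 137.4
grip_bar -50 320 [16.6 34.8 43.8] 137.1
grip_bar -45 181 [33.  38.  43.6] 137.1
grip_bar -40 80 [37.4 40.4 44.3] 135.2
grip_bar -35 6 [42.9 43.6 44.1] 130.2
```

```bash
python3 -m crank '[[[0,-0.05,0,0],[0,-0.05,0,0],[0,-0.05,0,0],[0,-0.05,0,0]]]'; python3 st.py;  python3 -m crank '[[[0,0.5,0,0],[0,1,0,0],[0,1.5,0,0],[0,2,0,0],[0,2.2,0,0],[0,2.2,0,0],[0,2.2,0,0],[0,2.2,0,0],[0,2.2,0,0],[0,2.2,0,0]]]'; python3 st.py
python3 - <<'E'
from h import *
im,d=arm.grab_frame("wrist");cv2.imwrite("pics/w4.png",im[:,:,::-1])
E
```

```text
t: 12.28
eef_pos: [0.474, -0.3236, 0.1035]
ee_rot: [3.132, -0.001, -1.887]
force: [-18.0, -0.7, 10.1]
width: 0.0001
gripper_force: 9.1
t 12.275 stand x,y mm -23.30438653936737 -35.547294647627204 z 0.10345806482293961 F x,y,z -16.89297981466033 -6.213701344945285 10.142640490462377
t: 13.52
eef_pos: [0.4272, -0.3066, 0.104]
ee_rot: [3.142, -0.0, -1.885]
force: [0.6, -0.3, -0.4]
width: 0.0006
gripper_force: 0.0
t 13.525 stand x,y mm -73.03820486655596 -33.97457377987235 z 0.10400037380471847 F x,y,z 0.6185192875119365 -0.10493937611755709 -0.3965157641406114
```

View pics/w4.png

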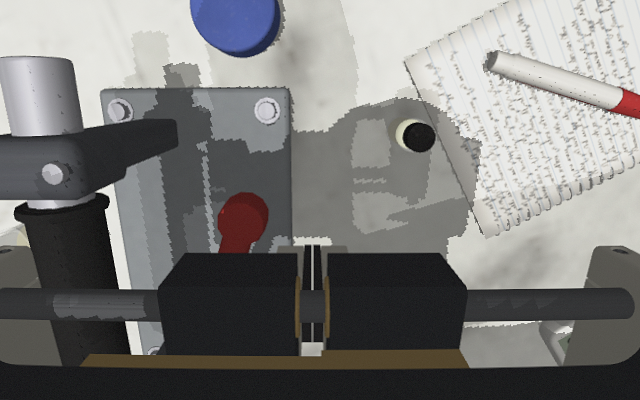

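The picture shows the lever sprung back out, with the knob at about (243,217), the fingers clear of it and no force reading. Now the second press.

```bash
python3 -m crank '[[[0,-0.2,0,0],[0,-0.4,0,0],[0,-0.6,0,0],[0,-0.8,0,0],[0,-1,0,0],[0,-1.2,0,0],[0,-1.4,0,0],[0,-1.6,0,0],[0,-1.8,0,0],[0,-1.9,0,0],[0,-1.9,0,0]]]'; python3 st.py;  python3 -m crank '[[[0,-0.1,0,0],[0,-0.2,0,0],[0,-0.25,0,0],[0,-0.3,0,0],[0,-0.3,0,0],[0,-0.3,0,0],[0,-0.3,0,0],[0,-0.3,0,0]]]'; python3 st.py
```

```text
t: 14.95
eef_pos: [0.4693, -0.3217, 0.1034]
ee_rot: [3.136, -0.001, -1.887]
force: [-10.4, -3.8, 3.5]
width: 0.0004
gripper_force: 4.6
t 14.95 stand x,y mm -28.370571638298372 -35.274085960188515 z 0.10341550258941862 F x,y,z -8.696368454251427 -6.845953709967494 3.54605262261194
t: 15.95
eef_pos: [0.4739, -0.3235, 0.1032]
ee_rot: [3.132, -0.001, -1.887]
force: [-17.0, -1.6, 8.2]
width: 0.0002
gripper_force: 8.5
t 15.95 stand x,y mm -23.450137089567075 -35.553087671416456 z 0.103216440418579 F x,y,z -15.683723903348934 -6.758125801904931 8.243178905280928
```

```bash
python3 - <<'E'
from h import *
im,d=arm.grab_frame("scene")
for th in("bottle_red","vial","blue_cap","small_beaker"):
    for q in arm.recognise(th,"scene")[:2]:print(th,round(q["score"],2),q["extent"])
E
python3 st.py; python3 -c "
from station import arm
print(arm.job_done())"
```

```text
bottle_red 0.76 [234.5, 223.9, 24.0, 54.9]
bottle_red 0.52 [287.2, 288.2, 14.9, 30.3]
vial 0.65 [286.9, 288.1, 16.5, 28.3]
blue_cap 0.95 [355.6, 293.2, 34.7, 28.0]
t 16.2 stand x,y mm -23.432329764348 -35.563292308003184 z 0.10325094292002096 F x,y,z -15.439313174692069 -5.881613316196807 8.353816465126561
the job is handed in; nothing more can be done
None
```

The lever was pressed to its stop, let spring all the way back out, and is now held against the stop again at about 17 N; the job was handed in at 16.2 s. The bottle, vial and blue cap show no movement. The beaker was not detected in the last check, but the arm never went near it.

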